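# Hook the basket out of the ultrasonic cleaner and hold it level to drip

## Task

Pull the lifting hook up out of its steel cup, catch the wire basket in the open ultrasonic cleaner under the middle of its bail, and lift the basket up clear of the tank. Touch the basket with the hook only, never with the gripper, keep it level so that the impression tray stays in it, and leave everything else standing where it is. The program finishes while still holding: the basket hangs on the hook above the tank, clear of the rim, level and still, as if to drip off.

Things in the scene. Friction and masses are not known exactly. Their poses are not given: they have to be found in the camera images.
- hook: lifting hook, 145 mm tall, 110 g, standing upright and loose in hook_cup. Origin: on the handle's axis at the underside of the bend, 10 mm above the table at the start. z up the handle; x to the side of the hook's tip (at the start to the robot's left, within 35 deg). Round steel drip guard, diameter 60, at z = 70 to 73 mm, rests on the cup's rim. Lift it 75 mm or more to clear the cup
- hook_handle (a point): middle of the hook's flat black handle, 112 mm above the hook's origin: the place to grip, across its 16 mm thickness (along the hook's y). The handle is 26 mm wide along the hook's x and spans z = 79 to 145 mm
- hook_seat (a point): in the hook's bend, on the handle's axis, 6 mm above the hook's origin, where the bail comes to rest. The 6 mm steel rod is cranked to x = -16 mm below z = 46 mm, runs round the bend (lowest under the axis) and ends in a tip at x = +16 mm, 21 mm above the origin; the mouth between rod and tip is 26 mm wide and opens upward
- hook_cup: plain steel cup, diameter 54 mm, 80 mm high, inside 48 mm wide and 75 mm deep, 450 g, loose; origin: centre of its underside. The hook stands in it
- cleaner: ultrasonic cleaner, white housing 150 mm (x) by 240 mm (y), 100 mm high, fixed, open and empty of liquid. Origin: centre of its underside; its control panel faces -x. Steel tank inside 105 mm (x) by 190 mm (y), its floor 45 mm and its rim 100 mm above the table
- tank_rim (a point): centre of the tank's mouth, at the height of its rim
- basket: steel wire basket standing loose on the tank's floor, 80 mm (x) by 150 mm (y), 36 mm high, about 280 g. Origin: centre of its underside, z up. A rigid bail of 5 mm wire is fixed upright across its middle, in its x-z plane (y = 0), rising from the long sides. The hook goes under it moving along the basket's y, from either side
- bail_top (a point): wire centre at the peak of the bail, 86 mm above the basket's origin, at x = 0. The bail has shoulders 76 mm up at x = -10 and +10 mm; the kink between them settles on the hook and centres the basket
- impression_tray: steel impression tray for an upper jaw, 58 mm wide and 73 mm long with its short handle, 16 mm high, about 60 g, lying loose in the basket under the bail; origin: near the middle of its underside
- instrument_jar: white ceramic jar with brushes and spatulas fixed in it, diameter 64 mm, 160 mm tall in all; bystander
- squeeze_bottle: clear plastic squeeze bottle with a nozzle, diameter 52 mm, 134 mm tall; bystander
- cast_upper: plaster cast of a jaw, 62 mm wide, 34 mm high; bystander behind the cleaner
- cast_lower: plaster cast of a jaw, 58 mm wide, 34 mm high; bystander on the left of the table
- pliers: steel pliers, 110 mm long, lying at the back of the table; bystander

How it is judged (in metres and radians):
On the way, in this order (a step that is already met when the one before it is completed fails the run):
1. the hook is held in the fingers, drawn clear out of its cup, while the basket still stands in the tank (z of hook in the frame of hook_cup above 0.085 m and contact force between hook and the fingers above 2 N and distance of basket from where it was at the start of the episode below 0.01 m), for 0.1 s.
2. the basket hangs on the hook alone, off the tank's floor (contact force between hook and basket above 1 N and contact force between basket and cleaner below 0.1 N and z of basket in the frame of cleaner above 0.055 m), for 0.2 s.
At the end, for the whole second after the job is handed in: Through the last second the fingers hold the hook; the basket hangs in its bend, touching no cleaner, underside 10 mm or more above the rim, within 60 mm of the tank's middle, tilt under 10 deg, under 30 mm/s and 0.4 rad/s; the impression tray lies in it; the cup still stands (contact force between hook and the fingers above 2 N and contact force between hook and basket above 1 N and contact force between each of basket, hook and cleaner below 0.1 N and distance between hook_seat and bail_top below 0.02 m and z of basket in the frame of tank_rim above 0.01 m and horizontal distance between basket and tank_rim below 0.06 m and angle between basket's own z axis and vertical below 0.175 rad and linear speed of basket below 0.03 m/s and angular speed of basket below 0.4 rad/s and distance between impression_tray and basket below 0.05 m and angle between impression_tray's own z axis and vertical below 0.35 rad and angle between hook_cup's own z axis and vertical below 0.1 rad); the arm keeps its last pose, push and grip.
It fails at once if the gripper or arm touches the basket or the impression tray (contact force between any of basket, impression_tray and the fingers above 0.5 N or contact force between basket and the arm above 0.5 N).
It fails at once if the basket is tipped by more than 20 degrees (angle between basket's own z axis and vertical above 0.35 rad).
It fails at once if the hook's cup is knocked over or pushed more than 50 mm (angle between hook_cup's own z axis and vertical above 0.6 rad or distance of hook_cup from where it was at the start of the episode above 0.05 m).
It fails at once if a bystander is pushed more than 30 mm or knocked over (distance of any of instrument_jar, squeeze_bottle, cast_upper, cast_lower, pliers from where it was at the start of the episode above 0.03 m or angle between any of instrument_jar, squeeze_bottle's own z axis and vertical above 0.6 rad).
It also fails if it takes over 48 s, if anything falls off the work surface, if the arm or the gripper's body presses on something with over 40 N, if the wrist force passes 120 N, or if a joint passes its speed limit or range.

## Robot

A 6-joint arm with a two-finger parallel gripper is mounted at the origin on the work surface. World frame = base frame: x ahead of the robot, y to its left, z up, the work surface at z = 0. Lengths are in m, angles in degrees, forces in N, time in s.
With the tool pointing down it reaches from about 0.3 to 0.75 m from the base axis. Payload 8.5 kg.
Tool frame: the origin (TCP) lies at the very end of the fingers, on their centre line; the grasp point (between the pads) lies 19 mm behind it; z points along the fingers, y is the line along which they close (so a half turn about z gives the same grasp; the last joint's range is limited). The gripper opens to 85 mm and grips with 20 to 120 N. Pads are 22 mm wide; open, the fingers measure 114 mm over their backs; the gripper's body (76 mm by 85 mm) begins 54 mm behind the grasp point. The pads swing forward as they close: fully open they stand 13 mm farther back than shut.
Start: joints at [56.19, 21.807, 74.336, -0, 83.858, -12.336], TCP at [0.201, 0.512, 0.231] pointing down, gripper open.
Joint ranges: [-178.18, 178.18], [-50.72, 133.34], [12.68, 142.11], [-81.47, 261.47], [9.98, 163.14], [-165.26, 165.26]. Speed limits (degrees/s): [136.94, 136.94, 180, 180, 180, 180].

## Interface

Orientations are given as a 3x3 rotation matrix whose columns are the frame's x, y, z axes.
In Python, from rig import observe, cams, ticket gives the robot as it stands.
- The arm moves only by the tool move_arm, never from a script. Its arguments are lists of equal length, an entry for each row: "jaw": the finger opening in cm, from 0 to 8.54; "dp": the shift along the tool's x, y, z in cm, a list of three; "turn": the turn, a rotation vector about the tool's x, y, z in rad, a list of three. In form: {"jaw": [jaw, ...], "dp": [[tx, ty, tz], ...], "turn": [[wx, wy, wz], ...]}. A call has 1 to 12 rows; each row shifts and turns the commanded pose from where the row before left it, along the tool's axes as they then stand; what a row does not reach is not made up. A row lasts 1/12 s, in which the tool goes at most 41.7 mm and 7.16 degrees, less where a joint would pass 70% of its speed; a pose out of reach is approached as far as the arm can. A call is refused whole if a number of a shift passes 4.17 or a number of a turn 0.125, either way. A call with a gripper value outside its range is refused whole. The fingers move at their own pace and stop on an object; "force" is the grip in N (left out, the last holds). Time passes only in rows, so rows that do not move let the fingers close. It gives the time, the measured TCP pose, the force, the opening and the grip force at its end, in the units of the state.
- observe(): the state, without advancing time (a new reading comes with each control period).
- cams.get_image(name): name is "scene" or "side" or "wrist"; returns (picture, depth): 384x512x3 uint8, red, green, blue; 384x512 float32, m along the optical axis (not along the pixel's ray), 0 where there is no reading.
- cams.calibration(name): a dict with "vertical_fov" (degrees; the focal length in pixels is half the picture's height over the tangent of half this angle, whatever the lens; pixels are square), "cx", "cy" (the principal point, pixels), "k1" (the pictures are not rectified: a ray, as slopes to the right and down, at radius r is drawn at 1 + k1 r^2 times it, then the intrinsics apply), "view" (4x4, takes a point from world to camera coordinates); the wrist camera has in their place "tool_from_camera" (4x4, takes a point from camera to tool coordinates, whose origin is the TCP and whose axes are the flange's). Camera axes: x right, y up, looking along -z (the intrinsics and any distortion apply to the point x, -y, -z); pixel columns grow to the right and rows downward; lengths in m; the calibration is good to about 2 mm. A picture is of the moment at which its call begins: read the wrist's pose just before it. calibration takes no time and is no camera call.
- ticket.close_job(): hands the job in; it is judged then, once.
Trained networks look in the newest picture that a camera, given by its name, has taken for a name from the list of things; names that differ only in an ending like _2 or _b are one class to them, and where a whole thing is asked for, a point or a joint stands for the part that bears it (a point fixed in the world has none). Each returns a list of dicts, best first, with "p" (0 to 1); they miss things now and then, are a little off and sometimes report something else, mostly with a low value. They report only what shows in the picture. A call takes as long as a camera call.
- cams.spot_in(camera, query): "box" ([centre column, centre row, width, height] as shares, 0 to 1, of the picture: columns of its width, rows of its height, round what is visible of it).
- cams.outline_of(camera, query): "mask" (384x512 bool, what is visible of it) and "box" ([centre column, centre row, width, height] as shares, 0 to 1, of the picture: columns of its width, rows of its height, round what is visible of it).
- cams.mark_of(camera, query): "location" ([column, row] as shares, 0 to 1, of the picture: columns of its width, rows of its height: a listed point, or the origin of a listed thing).
The state is a dict: "time_s": time; "q": joint angles; "qvel": joint speeds; "joint_efforts": joint torques, N m; "position": TCP position; "tool_rot": TCP orientation; "ft_force": force on the tool from outside, world axes, zero at the start; "wrist_torque": the same for the moment, N m; "grip_width": finger opening in m; "gripper_force": force on a finger pad.
Only numpy, scipy, OpenCV 4.12 (cv2) and the standard library are available. Lean on these libraries where they do the work, as an engineer would, in place of code of your own. Each camera call takes 0.05 s, during which the arm holds its last target. There are 200 camera calls.

## Working session

There is one attempt and no reset: what is moved stays moved. The work goes in short steps, Python scripts to look and compute and a tool call to move; the robot and the scene stay as the last step left them, time stands still between calls to the robot, and variables do not carry over. Pictures are saved under pics/ and viewed, at most 10 in all, crops included, and the job is handed in when it is done.

Besides the shell and the picture viewer there is one more tool, called after "Call:" as name(argument=value, ...) on one line, values as JSON. move_arm: Moves the arm, as the interface text tells. Its arguments: {"type":"object","properties":{"jaw":{"type":"array","items":{"type":"number"}},"dp":{"type":"array","items":{"type":"array","items":{"type":"number"}}},"turn":{"type":"array","items":{"type":"array","items":{"type":"number"}}},"force":{"type":"number"}},"required":["jaw","dp","turn"]}

```bash
mkdir -p pics; cat > h.py <<'E'
import numpy as np, cv2
from rig import observe, cams, ticket
def K(c):
    f=192/np.tan(np.radians(c['vertical_fov'])/2); return np.array([[f,0,c['cx']],[0,f,c['cy']],[0,0,1.]])
def c2w(name):
    c=cams.calibration(name)
    if 'view' in c: return np.linalg.inv(np.array(c['view']))
    s=observe(); T=np.eye(4); T[:3,:3]=np.array(s['tool_rot']); T[:3,3]=s['position']
    return T@np.array(c['tool_from_camera'])
def rays(name,uv):
    c=cams.calibration(name); k=K(c); uv=np.atleast_2d(uv).astype(float)
    d=(uv-k[:2,2])/k[0,0]; u=d.copy()
    for _ in range(20): u=d/(1+c['k1']*(u**2).sum(1,keepdims=True))
    return np.c_[u[:,0],-u[:,1],-np.ones(len(u))]   # camera coords per unit depth
def world(name,uv,depth,T=None):
    T=c2w(name) if T is None else T
    p=rays(name,uv)*np.atleast_1d(depth)[:,None]
    return p@T[:3,:3].T+T[:3,3]
def atz(name,uv,z,T=None):
    T=c2w(name) if T is None else T
    d=rays(name,uv)@T[:3,:3].T; o=T[:3,3]
    return o+d*((z-o[2])/d[:,2])[:,None]
def proj(name,P,T=None):
    T=c2w(name) if T is None else T
    c=cams.calibration(name);k=K(c);q=(np.atleast_2d(P)-T[:3,3])@T[:3,:3]
    s=np.c_[q[:,0]/-q[:,2],-q[:,1]/-q[:,2]]; s=s*(1+c['k1']*(s**2).sum(1,keepdims=True))
    return s*k[0,0]+k[:2,2]
def shot(name,fn=None):
    im,d=cams.get_image(name)
    if fn: cv2.imwrite('pics/'+fn,im[:,:,::-1])
    return im,d
def mark(name,q):
    r=cams.mark_of(name,q)
    return (np.array(r[0]['location'])*[512,384],r[0]['p']) if r else (None,0)
E
python3 - <<'E'
from h import *
np.set_printoptions(precision=4,suppress=True)
s=observe();print(s['time_s'],s['position'],s['tool_rot'],s['grip_width'])
a,_=shot('scene');b,_=shot('side')
cv2.imwrite('pics/a.png',cv2.resize(np.vstack([a,b])[:,:,::-1],None,fx=.78,fy=.78))
for n in('scene','side'):
    print(n,c2w(n)[:3,3])
    for q,z in(('hook_handle',.122),('hook_cup',0),('hook',.01),('bail_top',.131),('basket',.045),('tank_rim',.1),('cleaner',0),('instrument_jar',0),('squeeze_bottle',0),('cast_upper',0),('cast_lower',0)):
        m,p=mark(n,q); print(q,m,p,atz(n,m,z) if m is not None else'')
E
```

```text
0.0 [0.2012 0.5116 0.2307] [[-0.9306  0.3661 -0.0008]
 [ 0.3661  0.9306 -0.0012]
 [ 0.0003 -0.0014 -1.    ]] 0.08536695325083805
scene [ 0.972  -0.5024  0.5355]
hook_handle [279.6032 204.9024] 0.67 [[0.7108 0.0188 0.122 ]]
hook_cup [259.0208 170.4192] 0.64 [[0.5004 0.294  0.    ]]
hook None 0 
bail_top [135.7824 237.0816] 0.84 [[ 0.5538 -0.2032  0.131 ]]
basket [138.0864 272.2176] 0.81 [[ 0.5424 -0.2076  0.045 ]]
tank_rim [139.008 249.408] 0.67 [[ 0.5513 -0.2008  0.1   ]]
cleaner [150.4256 290.1888] 0.93 [[ 0.5576 -0.2016  0.    ]]
instrument_jar [278.4768 205.7088] 0.62 [[0.633 0.168 0.   ]]
squeeze_bottle [224.1024 189.0816] 0.69 [[0.472 0.159 0.   ]]
cast_upper [313.3952 264.1152] 0.66 [[0.7925 0.0239 0.    ]]
cast_lower [308.3776 172.1856] 0.69 [[0.6274 0.3609 0.    ]]
side [ 0.3573 -0.8367  0.9069]
hook_handle [189.184  129.7152] 0.82 [[0.5021 0.3077 0.122 ]]
hook_cup [253.0816 257.8944] 0.36 [[ 0.5781 -0.1148  0.    ]]
hook [192.2048 156.288 ] 0.59 [[0.5058 0.3234 0.01  ]]
bail_top [250.9824 248.6016] 0.88 [[ 0.5491 -0.1927  0.131 ]]
basket [252.0064 276.096 ] 0.97 [[ 0.5497 -0.2019  0.045 ]]
tank_rim [252.2112 259.6992] 0.56 [[ 0.5505 -0.1989  0.1   ]]
cleaner [254.208  283.8912] 0.79 [[ 0.5584 -0.1924  0.    ]]
instrument_jar [242.5856 178.9824] 0.86 [[0.6328 0.1865 0.    ]]
squeeze_bottle [195.1232 199.4112] 0.85 [[0.4786 0.136  0.    ]]
cast_upper [312.2176 205.0176] 0.84 [[0.7931 0.0247 0.    ]]
cast_lower [225.792 141.888] 0.77 [[0.6288 0.3836 0.    ]]
```

View pics/a.png

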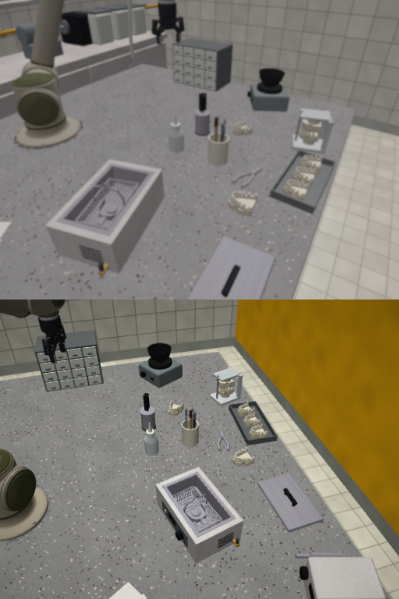

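The cup with the hook stands at about (0.50, 0.30), the bail at about (0.55, -0.20), and the bottle and jar are between them. I'll move above the hook for a closer look.

Call:
move_arm(jaw=[8.5,8.5,8.5,8.5,8.5,8.5,8.5,8.5,8.5,8.5,8.5,8.5], dp=[[-1.5,-0.4,-0.4],[-2.6,-0.6,-0.6],[-2.6,-0.6,-0.6],[-2.6,-0.6,-0.6],[-2.6,-0.6,-0.6],[-2.6,-0.6,-0.6],[-2.6,-0.6,-0.6],[-2.6,-0.6,-0.6],[-2.6,-0.6,-0.6],[-2.6,-0.6,-0.6],[-2.6,-0.6,-0.6],[-2.0,-0.5,-0.5]], turn=[[0,0,0],[0,0,0],[0,0,0],[0,0,0],[0,0,0],[0,0,0],[0,0,0],[0,0,0],[0,0,0],[0,0,0],[0,0,0],[0,0,0]])

```text
time_s: 2.2
position: [0.4522, 0.3384, 0.3007]
tool_rot: [[-0.93, 0.367, 0.0], [0.367, 0.93, -0.0], [-0.0, 0.0, -1.0]]
ft_force: [-0.7, 0.4, -0.0]
grip_width: 0.0848
gripper_force: 0.0
```

Call:
move_arm(jaw=[8.5,8.5,8.5,8.5,8.5,8.5,8.5,8.5,8.5,8.5,8.5], dp=[[0,0,0],[0,0,0],[0,0,0],[0,0,0],[0,0,0],[0,0,0],[0,0,0],[0,0,0],[0,0,0],[0,0,0],[0,0,0]], turn=[[0,0,0.12],[0,0,0.12],[0,0,0.12],[0,0,0.12],[0,0,0.12],[0,0,0.12],[0,0,0.12],[0,0,0.12],[0,0,0.12],[0,0,0.12],[0,0,0]])

```text
time_s: 3.12
position: [0.4506, 0.3396, 0.3003]
tool_rot: [[0.008, 1.0, -0.0], [1.0, -0.008, -0.0], [-0.0, -0.0, -1.0]]
ft_force: [-0.4, 0.4, 0.9]
grip_width: 0.0851
gripper_force: 0.0
```

```bash
python3 - <<'E'
from h import *
np.set_printoptions(precision=4,suppress=True)
s=observe();print(s['time_s'],s['position'],s['tool_rot'],s['q'])
T=c2w('wrist');print(cams.calibration('wrist')['tool_from_camera'])
im,d=shot('wrist','w1.png')
for q,z in(('hook_handle',.122),('hook_cup',0),('hook',.01)):
    m,p=mark('wrist',q); print(q,m,p,atz('wrist',m,z,T) if m is not None else'')
r=cams.outline_of('wrist','hook')
v,u=np.nonzero((d>0)); P=world('wrist',np.c_[u,v],d[v,u],T)
k=(P[:,2]>.14)&(P[:,2]<.17)&(abs(P[:,0]-.5)<.06)&(abs(P[:,1]-.305)<.06)
Q=P[k][:,:2].astype(np.float32);print(k.sum(),np.median(P[k][:,2]),cv2.minAreaRect(Q),Q.mean(0))
E
```

```text
3.1167 [0.4506 0.3396 0.3003] [[ 0.0083  1.     -0.    ]
 [ 1.     -0.0083 -0.    ]
 [-0.     -0.     -1.    ]] [24.9832 21.1356 64.0568 -0.0011 94.8086 25.4589]
[[-0.0011  0.9575  0.2883  0.0732]
 [ 1.      0.0009  0.0009  0.0003]
 [ 0.0006  0.2883 -0.9575 -0.1425]
 [ 0.      0.      0.      1.    ]]
hook_handle [293.4784 209.8176] 0.81 [[0.4909 0.2992 0.122 ]]
hook_cup None 0 
hook [289.1776 183.3984] 0.93 [[0.4969 0.3031 0.01  ]]
394 0.15401784822341702 ((0.4954751431941986, 0.3013068735599518), (0.02611430361866951, 0.016177034005522728), 64.1674575805664) [0.4948 0.3035]
```

View pics/w1.png

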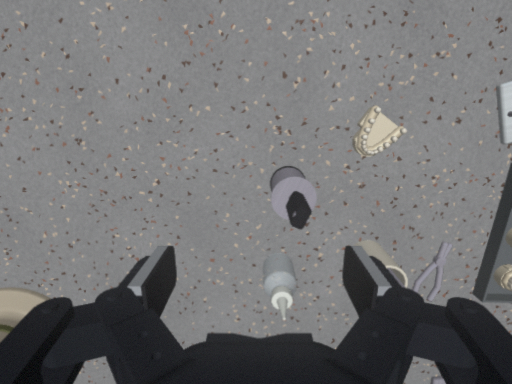

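```bash
python3 - <<'E'
from h import *
np.set_printoptions(precision=4,suppress=True)
T=c2w('wrist')
im,d=shot('wrist')
cv2.imwrite('pics/w2.png',cv2.resize(im[150:250,240:360,::-1],None,fx=5,fy=5,interpolation=cv2.INTER_CUBIC))
v,u=np.nonzero((d>0)); P=world('wrist',np.c_[u,v],d[v,u],T)
near=(abs(P[:,0]-.5)<.06)&(abs(P[:,1]-.305)<.06)
k=near&(P[:,2]>.145)&(P[:,2]<.165)
Q=P[k][:,:2].astype(np.float32);print(cv2.boxPoints(cv2.minAreaRect(Q)),np.percentile(P[k][:,2],[5,50,95]))
w,V=np.linalg.eigh(np.cov(Q.T));print(np.sqrt(w*12),V[:,1],np.degrees(np.arctan2(V[1,1],V[0,1])))
k=near&(P[:,2]>.074)&(P[:,2]<.088)
c,r=cv2.minEnclosingCircle(P[k][:,:2].astype(np.float32));print('guard',c,r,np.median(P[k][:,2]),k.sum())
E
```

```text
[[0.4825 0.2922]
 [0.4975 0.2853]
 [0.5087 0.3096]
 [0.4937 0.3165]] [0.1476 0.1541 0.1556]
[0.0161 0.0252] [0.4477 0.8942] 63.40187042845639
guard (0.49563369154930115, 0.30122485756874084) 0.030159831047058105 0.08290168691316602 1059
```

View pics/w2.png

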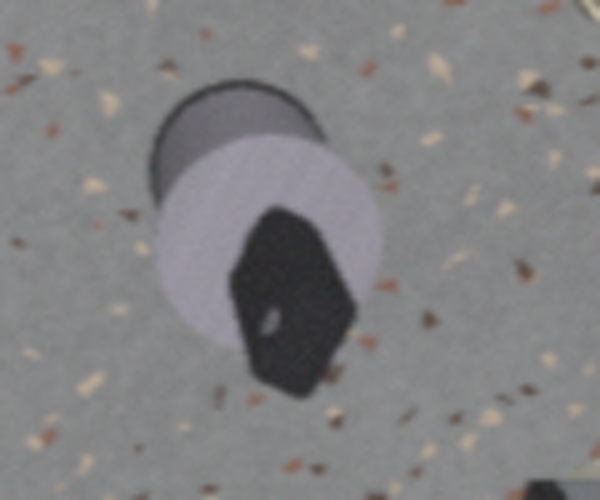

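The top face of the handle is centred at (0.4955, 0.3013) and 26 x 16 mm. The hook's x axis points at yaw 63.5°, and the guard centre agrees with this. I'll descend to the grasp.

Call:
move_arm(jaw=[8.5,8.5,8.5,8.5,8.5,8.5,8.5,8.5,8.5], dp=[[0,0,0],[0,0,0],[0,0,0],[0,0,0],[-0.4,1.5,0],[-0.5,2.1,0],[-0.5,2.1,0],[0,0,0],[0,0,0]], turn=[[0,0,0.1135],[0,0,0.1135],[0,0,0.1135],[0,0,0.1135],[0,0,0],[0,0,0],[0,0,0],[0,0,0],[0,0,0]])

```text
time_s: 4.17
position: [0.496, 0.3013, 0.3]
tool_rot: [[0.443, 0.897, -0.001], [0.897, -0.443, -0.0], [-0.0, -0.0, -1.0]]
ft_force: [0.2, -0.3, 0.4]
grip_width: 0.0849
gripper_force: 0.0
```

Call:
move_arm(jaw=[8.5,8.5,8.5,8.5,8.5,8.5,8.5,8.5,8.5,8.5,8.5], dp=[[0,0,1],[0,0,2.2],[0,0,2.5],[0,0,2.5],[0,0,2.5],[0,0,2.5],[0,0,2.5],[0,0,2],[0,0,1.5],[0,0,0.5],[0,0,0]], turn=[[0,0,0],[0,0,0],[0,0,0],[0,0,0],[0,0,0],[0,0,0],[0,0,0],[0,0,0],[0,0,0],[0,0,0],[0,0,0]])

```text
time_s: 5.08
position: [0.4947, 0.3022, 0.1025]
tool_rot: [[0.441, 0.897, -0.002], [0.897, -0.441, -0.001], [-0.001, -0.002, -1.0]]
ft_force: [0.1, 0.1, -0.0]
grip_width: 0.0849
gripper_force: 0.0
```

Call:
move_arm(jaw=[1,1,1,1,1,1,1,1,1,1,1,1], dp=[[0,0,0],[0,0,0],[0,0,0],[0,0,0],[0,0,0],[0,0,0],[0,0,0],[0,0,0],[0,0,0],[0,0,0],[0,0,0],[0,0,0]], turn=[[0,0,0],[0,0,0],[0,0,0],[0,0,0],[0,0,0],[0,0,0],[0,0,0],[0,0,0],[0,0,0],[0,0,0],[0,0,0],[0,0,0]], force=70)

```text
time_s: 6.08
position: [0.4957, 0.302, 0.1038]
tool_rot: [[0.442, 0.897, 0.001], [0.897, -0.442, 0.0], [0.001, 0.001, -1.0]]
ft_force: [-1.1, 0.5, 6.4]
grip_width: 0.0153
gripper_force: 68.8
```

Call:
move_arm(jaw=[1,1,1,1,1,1,1,1,1,1,1,1], dp=[[0,0,-0.4],[0,0,-1],[0,0,-1.6],[0,0,-1.8],[0,0,-2],[0,0,-2],[0,0,-2],[0,0,-2],[0,0,-2],[0,0,-2],[0,0,-1.2],[0,0,0]], turn=[[0,0,0],[0,0,0],[0,0,0],[0,0,0],[0,0,0],[0,0,0],[0,0,0],[0,0,0],[0,0,0],[0,0,0],[0,0,0],[0,0,0]])

```text
time_s: 7.08
position: [0.4961, 0.302, 0.2865]
tool_rot: [[0.442, 0.897, 0.005], [0.897, -0.442, 0.002], [0.004, 0.004, -1.0]]
ft_force: [-0.1, -0.1, -0.9]
grip_width: 0.0153
gripper_force: 68.2
```

```bash
python3 - <<'E'
from h import *
np.set_printoptions(precision=4,suppress=True)
s=observe();print(s['position'],s['ft_force'],s['grip_width'])
R=np.array(s['tool_rot']);t=np.array(s['position'])
a,da=shot('scene');b,db=shot('side')
for n in('scene','side'):
  for q in('hook','hook_seat','hook_handle','hook_cup'): print(n,q,mark(n,q))
  # predicted: handle 112mm over origin, grasp 19mm behind TCP
  print('pred origin/handle',proj(n,np.array([t+R@[0,0,-.019+.112],t+R@[0,0,-.019]])))
# basket/cleaner from the side depth
for n,d in(('scene',da),('side',db)):
  v,u=np.nonzero(d>0);P=world(n,np.c_[u,v],d[v,u])
  near=(abs(P[:,0]-.55)<.2)&(abs(P[:,1]+.2)<.2)
  k=near&(abs(P[:,2]-.1)<.006);print(n,'rim',cv2.minAreaRect(P[k][:,:2].astype(np.float32)),k.sum())
  k=near&(abs(P[:,2]-.081)<.006);print(cv2.minAreaRect(P[k][:,:2].astype(np.float32)),k.sum())
  k=near&(P[:,2]>.112)&(P[:,2]<.14);print('bail',k.sum(),P[k].mean(0) if k.any() else'')
  if k.sum()>3: print(P[k][:12])
cv2.imwrite('pics/b.png',np.hstack([cv2.resize(a[150:350,50:210,::-1],(400,500)),cv2.resize(b[190:340,180:330,::-1],(400,400))[:,:] if 0 else cv2.resize(b[190:365,180:320,::-1],(400,500))]))
E
```

```text
[0.4961 0.302  0.2865] [-0.1475 -0.1222 -0.9313] 0.01531906773319487
scene hook (array([261.0176, 105.216 ]), 0.72)
scene hook_seat (array([259.2768, 100.3008]), 0.63)
scene hook_handle (array([257.792 ,  64.0896]), 0.79)
scene hook_cup (array([256.9216, 168.9984]), 0.86)
pred origin/handle [[259.99   105.4378]
 [260.2278  62.2473]]
side hook (array([183.3984, 108.288 ]), 0.68)
side hook_seat (array([182.6816, 104.1024]), 0.61)
side hook_handle (array([181.4016,  75.3024]), 0.95)
side hook_cup (None, 0)
pred origin/handle [[185.6645 110.3362]
 [182.1434  75.0117]]
scene rim ((0.5526259541511536, -0.19784966111183167), (0.1533040702342987, 0.24282386898994446), 14.57446002960205) 4679
((0.5542228817939758, -0.1988922357559204), (0.1506645530462265, 0.24168318510055542), 14.08867073059082) 1806
bail 121 [ 0.5505 -0.202   0.1221]
[[ 0.5458 -0.2015  0.133 ]
 [ 0.5472 -0.2006  0.133 ]
 [ 0.5454 -0.2035  0.1321]
 [ 0.5473 -0.203   0.1326]
 [ 0.5495 -0.2026  0.1333]
 [ 0.5481 -0.1997  0.1305]
 [ 0.5438 -0.2049  0.1301]
 [ 0.5465 -0.2048  0.1313]
 [ 0.5487 -0.2044  0.132 ]
 [ 0.5486 -0.2025  0.1306]
 [ 0.5497 -0.2013  0.1302]
 [ 0.5515 -0.2007  0.1305]]
side rim ((0.5523286461830139, -0.19777143001556396), (0.15283487737178802, 0.2435040920972824), 14.476264953613281) 3030
((0.5517250299453735, -0.2001112401485443), (0.1551332026720047, 0.2396111637353897), 15.161691665649414) 957
bail 73 [ 0.5446 -0.2035  0.1223]
[[ 0.5703 -0.1917  0.1187]
 [ 0.5719 -0.1942  0.1209]
 [ 0.5745 -0.1933  0.1191]
 [ 0.5461 -0.2032  0.1357]
 [ 0.5488 -0.2017  0.1332]
 [ 0.5622 -0.1955  0.122 ]
 [ 0.5645 -0.1955  0.1213]
 [ 0.5672 -0.1945  0.1194]
 [ 0.5681 -0.1988  0.1239]
 [ 0.5715 -0.1956  0.1192]
 [ 0.5738 -0.1957  0.1187]
 [ 0.5769 -0.1934  0.1151]]
```

View pics/b.png

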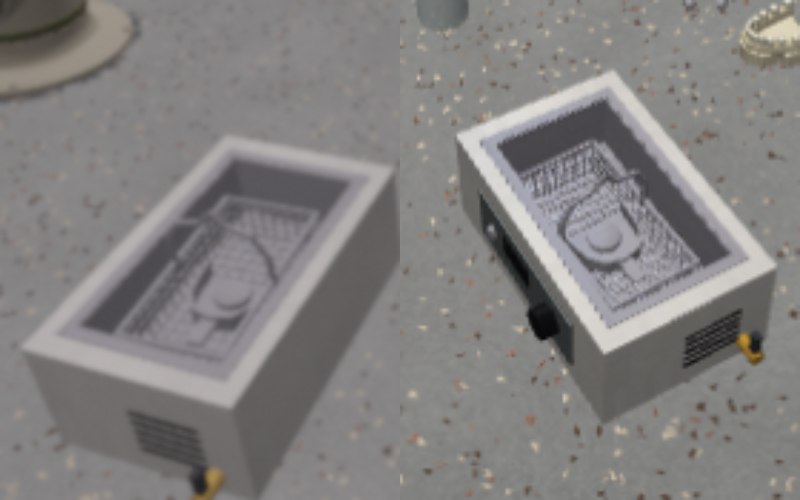

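The cleaner is centred at (0.5525, -0.198) with yaw about 14.5°. The basket stands roughly parallel to it, with the bail peak near (0.549, -0.2025). I'll carry the hook high to the -y side of the bail.

Call:
move_arm(jaw=[1,1,1,1,1,1,1,1,1,1,1,1], dp=[[-0.88,0.58,0],[-1.76,1.15,0],[-2.2,1.44,0],[-2.2,1.44,0],[-2.2,1.44,0],[-2.2,1.44,0],[-2.2,1.44,0],[-2.2,1.44,0],[-2.2,1.44,0],[-2.2,1.44,0],[-2.2,1.44,0],[-2.2,1.44,0]], turn=[[0,0,0],[0,0,0],[0,0,0],[0,0,0],[0,0,0],[0,0,0],[0,0,0],[0,0,0],[0,0,0],[0,0,0],[0,0,0],[0,0,0]])

```text
time_s: 8.58
position: [0.531, 0.0076, 0.2834]
tool_rot: [[0.442, 0.897, 0.0], [0.897, -0.442, -0.0], [-0.0, 0.0, -1.0]]
ft_force: [0.7, 0.1, -1.3]
grip_width: 0.0153
gripper_force: 68.2
```

Call:
move_arm(jaw=[1,1,1,1,1,1,1,1,1,1,1,1], dp=[[-2.2,1.44,0],[-2.2,1.44,0],[-2.2,1.44,0],[-2.2,1.44,0],[-2.2,1.44,0],[-2.2,1.44,0],[-2.2,1.44,0],[-2.2,1.44,0],[-2.2,1.44,0],[-1.76,1.15,0],[-1.3,0.86,0],[0,0,0]], turn=[[0,0,0],[0,0,0],[0,0,0],[0,0,0],[0,0,0],[0,0,0],[0,0,0],[0,0,0],[0,0,0],[0,0,0],[0,0,0],[0,0,0]])

```text
time_s: 9.58
position: [0.5638, -0.2652, 0.2824]
tool_rot: [[0.445, 0.895, -0.001], [0.895, -0.445, -0.0], [-0.001, -0.001, -1.0]]
ft_force: [0.6, 0.4, -1.2]
grip_width: 0.0153
gripper_force: 68.2
```

Call:
move_arm(jaw=[1,1,1,1,1,1,1,1,1], dp=[[0,0,0],[0,0,0],[0,0,0],[0,0,0],[0,0,0],[0,0,0],[0,0,0],[0,0,0],[0,0,0]], turn=[[0,0,-0.06],[0,0,-0.11],[0,0,-0.12],[0,0,-0.12],[0,0,-0.12],[0,0,-0.11],[0,0,-0.06],[0,0,0],[0,0,0]])

```text
time_s: 10.33
position: [0.5642, -0.2615, 0.2834]
tool_rot: [[-0.238, 0.971, -0.0], [0.971, 0.238, 0.0], [0.0, -0.0, -1.0]]
ft_force: [0.2, -0.4, -0.8]
grip_width: 0.015
gripper_force: 68.1
```

```bash
cat > look.py <<'E'
from h import *
import sys
np.set_printoptions(precision=4,suppress=True)
s=observe();print(s['time_s'],s['position'],s['ft_force'],s['grip_width'])
R=np.array(s['tool_rot']);t=np.array(s['position']);T=c2w('wrist')
print('hook yaw',np.degrees(np.arctan2(R[1,0],R[0,0])),'pred origin',t+R@[0,0,.093])
im,d=shot('wrist',sys.argv[1])
m,p=mark('wrist','bail_top');print('bail',m,p,atz('wrist',m,.131,T) if m is not None else '')
m,p=mark('wrist','basket');print('basket',m,p,atz('wrist',m,.045,T) if m is not None else '')
for q in('hook','hook_seat'):print(q,mark('wrist',q))
print('pred origin,seat px',proj('wrist',np.array([t+R@[0,0,.093],t+R@[0,0,.087]]),T))
v,u=np.nonzero(d>0);P=world('wrist',np.c_[u,v],d[v,u],T)
c=(P[:,:2]-[.5525,-.198]); a=np.radians(14.5); e=np.array([np.cos(a),np.sin(a)]);f=np.array([-e[1],e[0]])
X=c@e;Y=c@f
k=(abs(X)<.045)&(abs(Y)<.03)&(P[:,2]>.095)&(P[:,2]<.14)&(np.linalg.norm(P[:,:2]-t[:2],axis=1)>.035)
B=np.c_[X,Y,P[:,2]][k];print('bail pts',k.sum())
if k.sum()>10:
    pf=np.polyfit(B[:,0],B[:,1],1);print('bail line Y=aX+b',pf,'angle',np.degrees(np.arctan(pf[0])),'top z',np.percentile(B[:,2],98))
    k2=B[:,2]>np.percentile(B[:,2],85);print('peak (cleaner frame)',B[k2].mean(0)); print('x range',B[:,0].min(),B[:,0].max())
# basket rim z~.081
k=(abs(X)<.05)&(abs(Y)<.093)&(abs(P[:,2]-.080)<.004)
print('bskt rim (cleaner frame)',cv2.minAreaRect(np.c_[X,Y][k].astype(np.float32)),k.sum())
E
python3 look.py w3.png
```

```text
10.3333 [ 0.5642 -0.2615  0.2834] [ 0.1929 -0.4221 -0.8117] 0.014998243641162982
hook yaw 103.76010619170397 pred origin [ 0.5642 -0.2614  0.1904]
bail [255.1808 122.9184] 0.61 [[ 0.546  -0.2033  0.131 ]]
basket [257.8944 120.4992] 0.83 [[ 0.5483 -0.2033  0.045 ]]
hook (array([259.4816, 200.7168]), 0.59)
hook_seat (None, 0)
pred origin,seat px [[259.1001 198.9153]
 [259.0972 201.0389]]
bail pts 360
bail line Y=aX+b [ 0.0479 -0.0018] angle 2.7424054391011476 top z 0.13264463098888699
peak (cleaner frame) [-0.0061 -0.002   0.1311]
x range -0.044980528305375564 0.03463730029029674
bskt rim (cleaner frame) ((0.0022286996245384216, -0.0020155683159828186), (0.09932296723127365, 0.15117180347442627), 2.4222476482391357) 1485
```

View pics/w3.png

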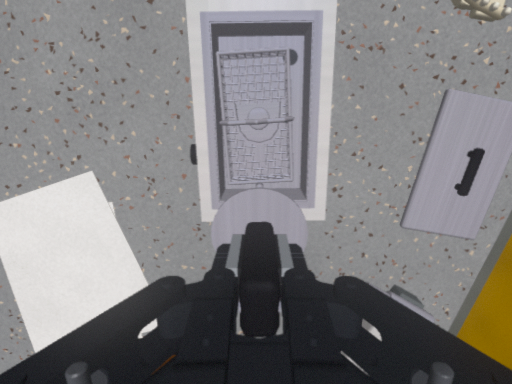

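The basket is yawed about 17°, with the bail peak at about (0.547, -0.202, 0.131). In the picture the bail wire spans columns 222–292 at row 121, clear of the hook. I'll align with it and lower beside it.

Call:
move_arm(jaw=[1,1,1,1,1,1,1,1,1,1,1,1], dp=[[0,0,0],[0.85,0.04,0],[0.85,0.04,0],[0,0,0.6],[0,0,1.2],[0,0,1.6],[0,0,1.6],[0,0,1.6],[0,0,1.6],[0,0,1.2],[0,0,0.7],[0,0,0]], turn=[[0,0,-0.055],[0,0,0],[0,0,0],[0,0,0],[0,0,0],[0,0,0],[0,0,0],[0,0,0],[0,0,0],[0,0,0],[0,0,0],[0,0,0]])

```text
time_s: 11.58
position: [0.5597, -0.2446, 0.1807]
tool_rot: [[-0.292, 0.956, -0.002], [0.956, 0.292, 0.002], [0.002, -0.002, -1.0]]
ft_force: [-0.5, -0.1, -0.7]
grip_width: 0.0149
gripper_force: 68.1
```

```bash
python3 look.py w4.png; python3 - <<'E'
from h import *
b,_=shot('side');a,_=shot('scene')
cv2.imwrite('pics/c.png',np.hstack([cv2.resize(a[170:310,70:182,::-1],(400,500)),cv2.resize(b[190:330,190:302,::-1],(400,500))]))
E
```

```text
11.5833 [ 0.5597 -0.2446  0.1807] [-0.4807 -0.1083 -0.7041] 0.014892403780872445
hook yaw 106.98852303735013 pred origin [ 0.5595 -0.2445  0.0877]
bail [258.9184 153.984 ] 0.67 [[ 0.5464 -0.2016  0.131 ]]
basket [260.3008 142.0032] 0.93 [[ 0.5477 -0.2022  0.045 ]]
hook (array([260.096 , 201.9072]), 0.83)
hook_seat (array([259.6864, 153.408 ]), 0.67)
pred origin,seat px [[259.1188 198.9134]
 [259.1165 201.0368]]
bail pts 740
bail line Y=aX+b [ 0.0459 -0.0016] angle 2.627286005862743 top z 0.13310671230117063
peak (cleaner frame) [-0.0066 -0.002   0.1312]
x range -0.04477218957102351 0.03422108697523195
bskt rim (cleaner frame) ((0.0014537796378135681, -0.009879104793071747), (0.09959273785352707, 0.16776815056800842), 1.173020601272583) 2328
```

View pics/c.png

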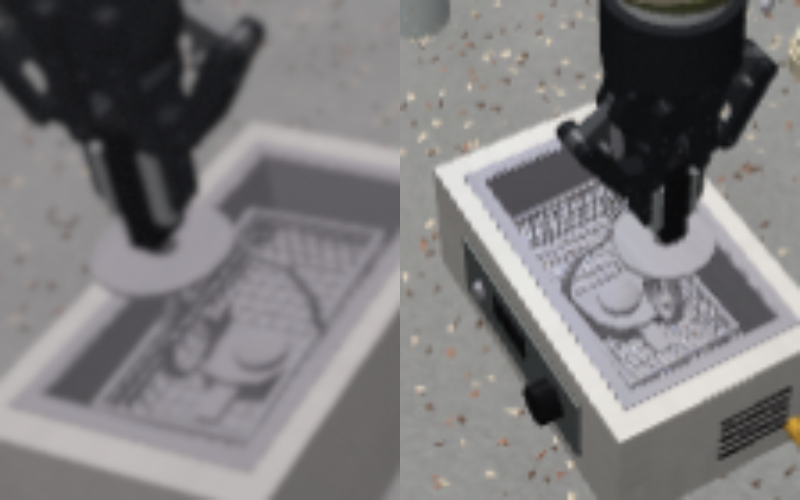

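The hook sits beside the bail as planned, with its bend below the peak (origin z about 0.088). I'll slide it under along the basket's y.

Call:
move_arm(jaw=[1,1,1,1,1,1,1,1,1,1], dp=[[0.3,0,0],[0.6,0.01,0],[0.7,0.01,0],[0.7,0.01,0],[0.7,0.01,0],[0.7,0,0],[0.5,0,0],[0.25,0,0],[0,0,0],[0,0,0]], turn=[[0,0,0],[0,0,0],[0,0,0],[0,0,0],[0,0,0],[0,0,0],[0,0,0],[0,0,0],[0,0,0],[0,0,0]])

```text
time_s: 12.77
position: [0.548, -0.2026, 0.1829]
tool_rot: [[-0.293, 0.956, 0.002], [0.956, 0.293, -0.001], [-0.001, 0.001, -1.0]]
ft_force: [2.0, -0.6, 2.3]
grip_width: 0.0152
gripper_force: 68.7
```

Call:
move_arm(jaw=[1,1,1,1,1,1,1,1], dp=[[0,0,-0.3],[0,0,-0.6],[0,0,-0.6],[0,0,-0.6],[0,0,-0.5],[0,0,-0.3],[0,0,0],[0,0,0]], turn=[[0,0,0],[0,0,0],[0,0,0],[0,0,0],[0,0,0],[0,0,0],[0,0,0],[0,0,0]], force=100)

```text
time_s: 13.43
position: [0.5476, -0.2025, 0.2113]
tool_rot: [[-0.293, 0.956, 0.0], [0.956, 0.293, 0.0], [-0.0, 0.0, -1.0]]
ft_force: [0.3, -0.2, -1.4]
grip_width: 0.0149
gripper_force: 97.6
```

```bash
python3 look.py w5.png; python3 - <<'E'
from h import *
b,_=shot('side');a,_=shot('scene')
for n in('scene','side'): print([ (q,mark(n,q)) for q in('hook_seat','bail_top')])
cv2.imwrite('pics/d.png',np.hstack([cv2.resize(a[170:310,70:182,::-1],(400,500)),cv2.resize(b[190:330,190:302,::-1],(400,500))]))
E
```

```text
13.4333 [ 0.5476 -0.2025  0.2113] [ 0.284 -0.182 -1.362] 0.014889320462338793
hook yaw 107.01876005841906 pred origin [ 0.5476 -0.2025  0.1183]
bail None 0 
basket None 0 
hook (None, 0)
hook_seat (None, 0)
pred origin,seat px [[259.1198 198.9134]
 [259.1175 201.0368]]
bail pts 60
bail line Y=aX+b [ 0.0438 -0.0001] angle 2.509105302012286 top z 0.11059745374553552
peak (cleaner frame) [-0.018  -0.0017  0.1097]
x range -0.04498566701813122 0.03416850631524966
bskt rim (cleaner frame) ((0.00024759769439697266, -0.007991991937160492), (0.1680668145418167, 0.09946666657924652), 89.99078369140625) 1247
[('hook_seat', (array([133.9904, 239.3088]), 0.96)), ('bail_top', (None, 0))]
[('hook_seat', (array([252.0064, 251.2896]), 0.7)), ('bail_top', (array([249.4976, 249.408 ]), 0.66))]
```

View pics/d.png

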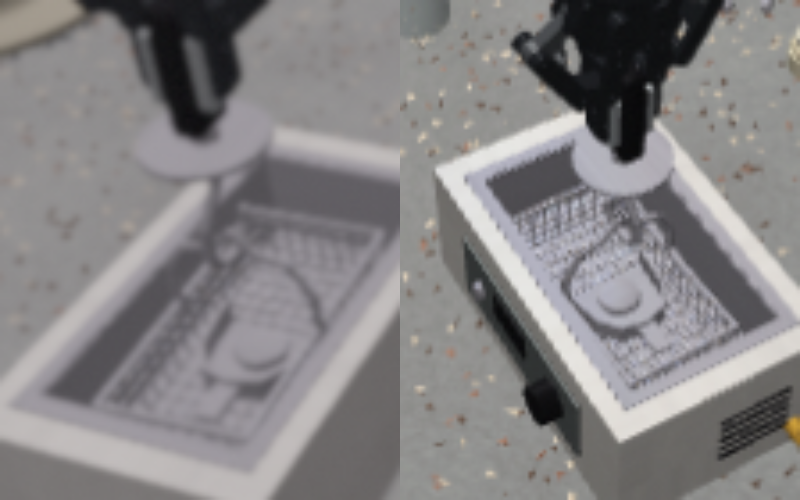

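The hook's bend is under the bail peak and has not loaded yet. I'll lift gently and check the force.

Call:
move_arm(jaw=[1,1,1,1,1,1,1,1,1,1], dp=[[0,0,-0.15],[0,0,-0.15],[0,0,-0.15],[0,0,-0.15],[0,0,-0.15],[0,0,-0.2],[0,0,-0.2],[0,0,-0.15],[0,0,0],[0,0,0]], turn=[[0,0,0],[0,0,0],[0,0,0],[0,0,0],[0,0,0],[0,0,0],[0,0,0],[0,0,0],[0,0,0],[0,0,0]])

```text
time_s: 14.82
position: [0.5476, -0.2026, 0.2244]
tool_rot: [[-0.293, 0.956, 0.0], [0.956, 0.293, -0.0], [-0.0, 0.0, -1.0]]
ft_force: [-0.0, -0.1, -4.8]
grip_width: 0.0148
gripper_force: 97.4
```

```bash
python3 - <<'E'
from h import *
b,_=shot('side');a,_=shot('scene')
print(observe()['ft_force'],[mark(n,q) for n in('scene','side') for q in('hook_seat','bail_top')])
cv2.imwrite('pics/e.png',np.hstack([cv2.resize(a[170:310,70:182,::-1],(400,500)),cv2.resize(b[190:330,190:302,::-1],(400,500))]))
E
```

```text
[ 0.25746197  0.51969877 -4.94971098] [(None, 0), (array([129.8944, 229.4016]), 0.55), (array([251.2896, 248.7936]), 0.77), (array([251.0848, 245.4912]), 0.83)]
```

View pics/e.png

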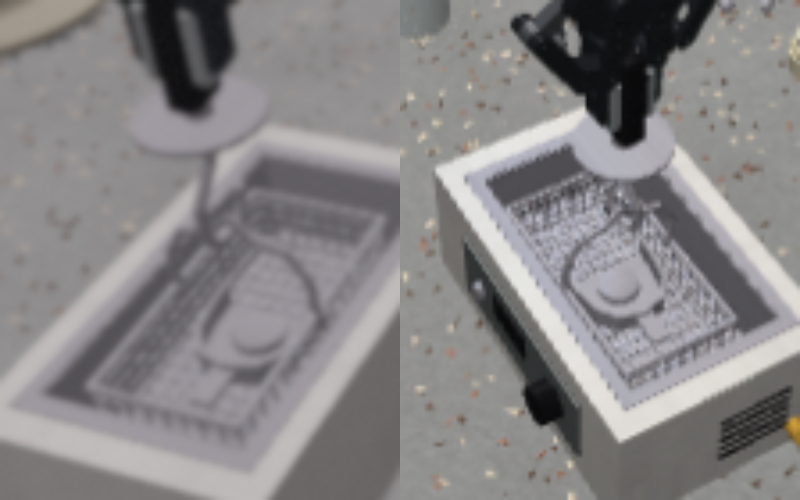

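The basket hangs level and the force rose by about its weight. Now I'll raise it clear of the rim.

Call:
move_arm(jaw=[1,1,1,1,1,1,1,1,1,1,1,1], dp=[[0,0,-0.1],[0,0,-0.2],[0,0,-0.3],[0,0,-0.4],[0,0,-0.5],[0,0,-0.5],[0,0,-0.5],[0,0,-0.5],[0,0,-0.5],[0,0,-0.5],[0,0,-0.5],[0,0,-0.5]], turn=[[0,0,0],[0,0,0],[0,0,0],[0,0,0],[0,0,0],[0,0,0],[0,0,0],[0,0,0],[0,0,0],[0,0,0],[0,0,0],[0,0,0]])

```text
time_s: 16.12
position: [0.5476, -0.2025, 0.2748]
tool_rot: [[-0.293, 0.956, -0.0], [0.956, 0.293, -0.0], [-0.0, -0.0, -1.0]]
ft_force: [0.3, -0.0, -5.2]
grip_width: 0.0152
gripper_force: 97.4
```

Call:
move_arm(jaw=[1,1,1,1,1,1,1,1,1,1,1,1], dp=[[0,0,-0.5],[0,0,-0.5],[0,0,-0.5],[0,0,-0.5],[0,0,-0.5],[0,0,-0.4],[0,0,-0.3],[0,0,-0.2],[0,0,-0.1],[0,0,0],[0,0,0],[0,0,0]], turn=[[0,0,0],[0,0,0],[0,0,0],[0,0,0],[0,0,0],[0,0,0],[0,0,0],[0,0,0],[0,0,0],[0,0,0],[0,0,0],[0,0,0]])

```text
time_s: 17.12
position: [0.5476, -0.2025, 0.3091]
tool_rot: [[-0.293, 0.956, -0.0], [0.956, 0.293, 0.0], [0.0, -0.0, -1.0]]
ft_force: [0.2, 0.0, -6.2]
grip_width: 0.0148
gripper_force: 97.4
```

Call:
move_arm(jaw=[1,1,1,1,1,1,1,1,1,1,1,1], dp=[[0,0,0],[0,0,0],[0,0,0],[0,0,0],[0,0,0],[0,0,0],[0,0,0],[0,0,0],[0,0,0],[0,0,0],[0,0,0],[0,0,0]], turn=[[0,0,0],[0,0,0],[0,0,0],[0,0,0],[0,0,0],[0,0,0],[0,0,0],[0,0,0],[0,0,0],[0,0,0],[0,0,0],[0,0,0]])

```text
time_s: 18.12
position: [0.5476, -0.2026, 0.3093]
tool_rot: [[-0.293, 0.956, -0.0], [0.956, 0.293, 0.0], [0.0, -0.0, -1.0]]
ft_force: [0.1, -0.6, -4.4]
grip_width: 0.0147
gripper_force: 97.4
```

```bash
python3 - <<'E'
from h import *
s=observe();print(s['position'],s['ft_force'],s['time_s'])
b,_=shot('side');a,_=shot('scene')
for _ in range(8): c,_d=shot('side')
print('motion',np.abs(c.astype(int)-b)[150:340,180:330].mean(), np.abs(c.astype(int)-b)[150:340,350:].mean())
cv2.imwrite('pics/f.png',np.hstack([cv2.resize(a[130:310,60:204,::-1],(400,500)),cv2.resize(b[150:330,180:324,::-1],(400,500))]))
E
```

```text
[ 0.54760555 -0.20256095  0.30931231] [ 0.13346349 -0.63274429 -4.43605571] 18.1167
motion 0.5267251461988304 0.5697530864197531
```

View pics/f.png

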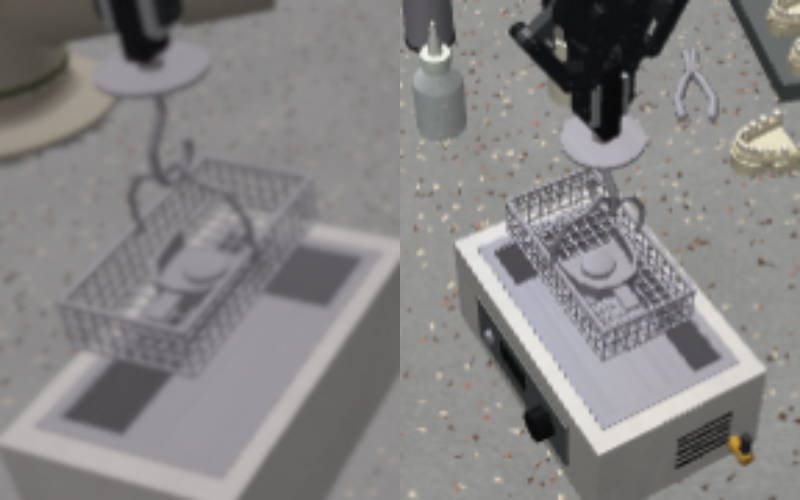

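The basket hangs above the rim with the tray in it, and it is still. I'll check the tilt once before handing in.

```bash
python3 - <<'E'
from h import *
for n in('side','scene'):
  im,d=shot(n)
  r=cams.outline_of(n,'basket'); m=r[0]['mask']&(d>0) if r else (d>0)
  v,u=np.nonzero(m);P=world(n,np.c_[u,v],d[v,u])
  a=np.radians(107);Q=P[:,:2]-[.5476,-.2025];Y=Q@[np.cos(a),np.sin(a)];X=Q@[np.sin(a),-np.cos(a)]
  k=(abs(X)<.045)&(abs(Y)<.08)&(P[:,2]>.12)&(P[:,2]<.2)
  X,Y,Z=X[k],Y[k],P[k,2]
  # upper envelope per y bin, outside the bail
  yb=np.array([-.07,-.06,-.05,-.04,.04,.05,.06,.07]);t=[np.percentile(Z[abs(Y-y)<.006],90) if (abs(Y-y)<.006).sum()>8 else np.nan for y in yb]
  g=~np.isnan(t);print(n,np.round(t,4),'tilt',np.degrees(np.arctan(np.polyfit(yb[g],np.array(t)[g],1)[0])),'zmin',np.percentile(Z,1))
E
```

```text
side [0.1746 0.1743 0.1752 0.1752 0.1776 0.1775 0.1778 0.1787] tilt 1.5999972991003648 zmin 0.13908464601484388
scene [0.1738 0.1732 0.1732 0.1732 0.1764 0.1762 0.177  0.178 ] tilt 1.8247853146189938 zmin 0.13941889514388248
```

Tilt is about 1.7° and the underside is at 0.139 m, 39 mm above the rim. Handing in.

```bash
python3 -c "
from rig import ticket
print(ticket.close_job())"
```

```text
the job is handed in; nothing more can be done
None
```

The job is handed in (no verdict was returned): the basket hangs still on the hook, tilted about 1.7°, 39 mm above the tank rim, with the impression tray in it.

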